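Set out the grooming tray, tall bottles first

ROBOT

A 6-joint arm with a two-finger parallel gripper is mounted at the origin on the work surface. World frame = base frame: x ahead of the robot, y to its left, z up, the work surface at z = 0. Lengths are in m, angles in rad, forces in N, time in s.
With the tool pointing down it reaches from about 0.4 to 0.925 m from the base axis. Payload 12.5 kg.
Tool frame: the origin (TCP) lies on the centre line of the jaws, within the pads' length; the fingertips stand 17 mm ahead of it and the grasp point (between the pads) lies 2 mm behind it; z points along the fingers, y is the line along which they close (so a half turn about z gives the same grasp; the last joint's range is limited). The gripper opens to 95 mm and grips with 3 to 60 N. Pads are 20 mm wide; open, the fingers measure 119 mm over their backs; the gripper's body (75 mm by 180 mm) begins 59 mm behind the grasp point.
Start: joints at [1.05, 0.491, 1.559, -0, 1.092, -0.106], TCP at [0.252, 0.572, 0.232] pointing down, gripper open.
Joint ranges: [-3.1, 3.1], [-0.84, 2.19], [0.05, 2.79], [-1.13, 4.28], [0.06, 2.93], [-2.69, 2.69]. Speed limits (rad/s): [2.22, 2.22, 2.79, 3.14, 3.14, 3.14].

INTERFACE

Orientations are given as a unit quaternion [w, x, y, z].
In Python, from plant import * gives the robot as it stands.
- The arm moves only by the tool move_arm, never from a script. Its argument "increments" is a list of rows, each a list of 5 numbers: the opening, from 0 (shut) to 1 (fully open), then the shift along the world's x, y, z in m, then the turn about the world's z in rad. A call has 1 to 12 rows; each row shifts and turns the commanded pose from where the row before left it; what a row does not reach is not made up. A row lasts 1/12 s, in which the tool goes at most 41.7 mm and 7.16 degrees, less where a joint would pass 70% of its speed; a pose out of reach is approached as far as the arm can. A call is refused whole if a number of a shift passes 0.0417 or a number of a turn 0.125, either way. A call with a gripper value outside its range is refused whole. The fingers move at their own pace and stop on an object; "newtons" is the grip in N (left out, the last holds). Time passes only in rows, so rows that do not move let the fingers close. It gives the time, the measured TCP pose, the force, the opening and the grip force at its end, in the units of the state.
- state(): the state, without advancing time (a new reading comes with each control period).
- snapshot(name): name is "scene" or "side" or "wrist"; returns the picture (400x640x3 uint8, blue, green, red); there is no depth.
- camera_model(name): a dict with "K" (3x3 intrinsics, pixels), "cam_to_world" (4x4, takes a point from camera to world coordinates); the wrist camera has in their place "hand_eye" (4x4, takes a point from camera to tool coordinates, whose origin is the TCP and whose axes are the flange's). Camera axes: x right, y up, looking along -z (the intrinsics and any distortion apply to the point x, -y, -z); pixel columns grow to the right and rows downward; lengths in m; the calibration is good to about 2 mm. A picture is of the moment at which its call begins: read the wrist's pose just before it. camera_model takes no time and is no camera call.
- sign_off(): hands the job in; it is judged then, once.
Trained networks look in the newest picture that a camera, given by its name, has taken for a name from the list of things; names that differ only in an ending like _2 or _b are one class to them, and where a whole thing is asked for, a point or a joint stands for the part that bears it (a point fixed in the world has none). Each returns a list of dicts, best first, with "score" (0 to 1); they miss things now and then, are a little off and sometimes report something else, mostly with a low value. They report only what shows in the picture. A call takes as long as a camera call. They do not tell look-alikes from the thing itself.
- recognise(camera, query): "at" ([column, row] in pixels, amid what is visible of it).
- cut_out(camera, query): "region" (400x640 bool, what is visible of it) and "at" ([column, row] in pixels, amid what is visible of it).
The state is a dict: "clock": time; "joint_positions": joint angles; "qd": joint speeds; "effort": joint torques, N m; "tcp_pos": TCP position; "eef_rot": TCP orientation; "ft_force": force on the tool from outside, world axes, zero at the start; "ft_torque": the same for the moment, N m; "gripper_width": finger opening in m; "grip_force": force on a finger pad.
Only numpy, scipy, OpenCV 4.12 (cv2) and the standard library are available. Lean on these libraries where they do the work, as an engineer would, in place of code of your own. Each camera call takes 0.05 s, during which the arm holds its last target. There are 200 camera calls.

TASK

Set out the stone grooming tray: first stand every tall bottle in its back row, and only then stand every short jar in its front row, all upright on the tray's floor. Last of all, lay the steel comb flat on the shelf in front of the tray, about midway along it, with its straight back flush along the tray's front edge and its teeth pointing away from the tray. Knock no bottle over and leave everything else, the turntable's things included, where it is.

Things in the scene. Friction and masses are not known exactly. Their poses are not given: they have to be found in the camera images.
- tray: Fixed stone tray, 170 mm deep (x), 250 wide (y); origin under its centre, x points from its front edge (robot side) to its back. Floor 6 mm thick; front and side rims 16 mm high, back upstand 40, all 6 thick. A divider along y at x = 0 (5 mm thick, top 18 mm above the shelf) parts a back row (middle at x +41 mm) from a front row (x -41), each 76 deep, 238 wide. Front edge's outer face: x = -85.
- tall0_center (a point): Tall round bottle (amber glass, black cap), 220 g nominal, 44 mm diameter, 150 mm high in all; body straight to 112 mm, narrower cap of 27 mm diameter above. Point on its axis half-way up (75 mm above its foot); z along the axis, up. May be absent.
- tall1_center (a point): Tall round bottle (white ceramic, aluminium cap), 220 g nominal, 48 mm diameter, 142 mm high in all; body straight to 110 mm, narrower cap of 30 mm diameter above. Point on its axis half-way up (71 mm above its foot); z along the axis, up. May be absent.
- tall2_center (a point): Tall round bottle (amber glass, aluminium cap), 220 g nominal, 40 mm diameter, 146 mm high in all; body straight to 116 mm, narrower cap of 25 mm diameter above. Point on its axis half-way up (73 mm above its foot); z along the axis, up. May be absent.
- short0_center (a point): Short round jar (amber glass, black lid fixed on), 46 mm diameter all the way up, 52 mm high. Point on its axis half-way up (26 mm above its foot); z up. May be absent.
- short1_center (a point): Short round jar (white ceramic, aluminium lid fixed on), 50 mm diameter all the way up, 48 mm high. Point on its axis half-way up (24 mm above its foot); z up. May be absent.
- short2_center (a point): Short round jar (amber glass, aluminium lid fixed on), 44 mm diameter all the way up, 55 mm high. Point on its axis half-way up (28 mm above its foot); z up. May be absent.
- comb_center (a point): Loose steel comb lying flat on the shelf, 180 mm long (its y), 28 mm wide (its x), 10 mm thick (z). Point at its centre, half-way up (5 mm). Its straight back (spine) is the +x side, its teeth point to -x; 90 g nominal. It slides when pushed.
- comb_spine (a point): Middle of the comb's straight back edge (14 mm from the comb's centre along the comb's +x), half-way up; same axes as the comb.
- hairbrush: Bystander, loose: wooden hairbrush lying bristles up, 200 mm long (its x), up to 55 mm wide, 34 mm high. Origin at its underside.
- trinket_box: Bystander, loose: wooden trinket box, 94 by 74 by 48 mm. Origin at its underside.
- round_mirror: Bystander, loose: round steel hand mirror lying flat, 110 mm across, handle to its -x reaching 150 mm from the centre of the disc, 11 mm high. Origin at its underside below the disc.
Things that resemble listed ones, but are neither listed nor needed, are in the scene too. What is shaped like the part that bears comb_center but orange or red is not meant. Leave any red look-alike of the part that bears short2_center alone.

How it is judged:
By the outcome, as a careful person would: the job done as asked, in the order asked, and still so for the second after the job is handed in, with the robot touching nothing.
Of tall0, tall1, tall2 only 2 to 3 are there at a start; the rules pass over those that are not, and their reading is None.
Of short0, short1, short2 only 2 to 3 are there at a start; the rules pass over those that are not, and their reading is None.
At some moment in a run one of short0, short1, short2, comb may be knocked a few centimetres aside while the robot is not near it.
It also fails if it takes over 208 s, if anything falls off the work surface, if the arm or the gripper's body presses on something with over 40 N, if the wrist force passes 120 N, or if a joint passes its speed limit or range.

## Working session

There is one attempt and no reset: what is moved stays moved. The work goes in short steps, Python scripts to look and compute and a tool call to move; the robot and the scene stay as the last step left them, time stands still between calls to the robot, and variables do not carry over. Pictures are saved under pics/ and viewed, at most 14 in all, crops included, and the job is handed in when it is done.

Besides the shell and the picture viewer there is one more tool, called after "Emit:" as name(argument=value, ...), one argument or row to a line, values as JSON. move_arm: Moves the arm, as the interface text tells. Its arguments: {"type":"object","properties":{"increments":{"type":"array","items":{"type":"array","items":{"type":"number"}}},"newtons":{"type":"number"}},"required":["increments"]}

```bash
ls; mkdir -p pics
python3 - <<'E'
from plant import *
import cv2,numpy as np
for n in("scene","side"):
    cv2.imwrite(f"pics/{n}0.png",snapshot(n))
    m=camera_model(n);print(n,{k:np.round(v,3).tolist() if not isinstance(v,str) else v for k,v in m.items()})
print(camera_model("wrist"));print(state())
E
```

```text
pics
scene {'K': [[497.339, 0.0, 314.563], [0.0, 497.339, 198.951], [0.0, 0.0, 1.0]], 'cam_to_world': [[-0.767, -0.435, 0.472, 1.143], [0.642, -0.509, 0.573, 0.857], [-0.009, 0.742, 0.67, 1.085], [0.0, 0.0, 0.0, 1.0]]}
side {'K': [[480.121, 0.0, 322.712], [0.0, 480.121, 194.84], [0.0, 0.0, 1.0]], 'cam_to_world': [[0.722, 0.403, -0.563, -0.384], [-0.692, 0.449, -0.566, -0.812], [0.024, 0.798, 0.603, 0.919], [0.0, 0.0, 0.0, 1.0]]}
{'K': array([[288.51383316,   0.        , 315.38685413],
       [  0.        , 288.51383316, 202.62136221],
       [  0.        ,   0.        ,   1.        ]]), 'hand_eye': array([[ 1.95737883e-04,  9.56848955e-01,  2.90585683e-01,
         8.17138969e-02],
       [ 9.99999704e-01,  2.91082428e-05, -7.69446086e-04,
         2.16884664e-04],
       [-7.44702122e-04,  2.90585748e-01, -9.56848666e-01,
        -1.52402950e-01],
       [ 0.00000000e+00,  0.00000000e+00,  0.00000000e+00,
         1.00000000e+00]])}
{'clock': 0.1, 'joint_positions': array([ 1.05042215e+00,  4.91486242e-01,  1.55937474e+00, -9.73938995e-06,
        1.09169979e+00, -1.05600143e-01]), 'qd': array([-0.00200109, -0.00055366, -0.00178118,  0.00059675,  0.00128031,
        0.00091182]), 'effort': array([ 1.76274381e-03, -6.13625264e+01, -2.58604091e+01,  6.93594874e-02,
        4.69489151e-02, -2.30275771e-05]), 'tcp_pos': array([0.25174978, 0.57184535, 0.23113302]), 'eef_rot': array([-1.44932680e-04,  2.05901391e-01,  9.78572625e-01, -4.61873866e-04]), 'ft_force': array([0.83373324, 1.26661816, 0.23145299]), 'ft_torque': array([ 0.02619978, -0.01246276, -0.00440602]), 'grip_force': 0.0, 'gripper_width': 0.094943004453728}
```

View pics/scene0.png

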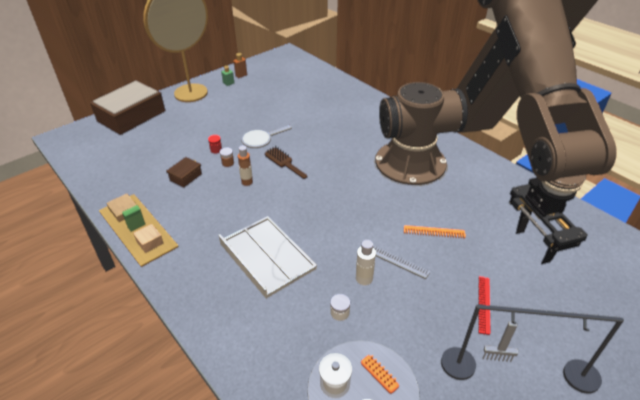

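View pics/side0.png

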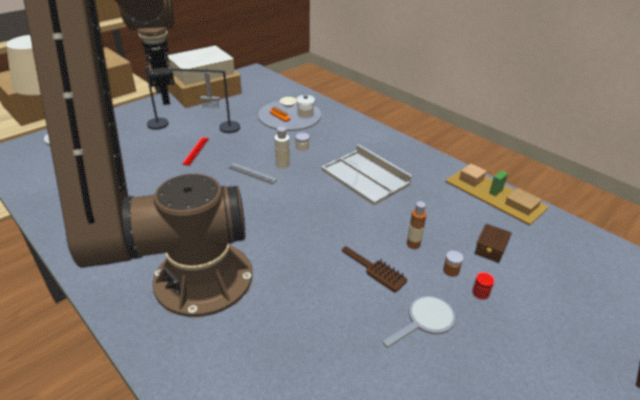

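The scene shows the white bottle (366,262), an amber bottle with an aluminium cap (245,167), a white jar (340,307), an amber jar (227,157), the steel comb (403,264) and the tray (267,254). The red jar (215,144) and the orange and red combs are look-alikes. The side view shows the same items at (283,150), (416,225), (302,142), (454,263), (252,173) and (366,173).

```bash
cat > h.py <<'E'
from plant import *
import cv2,numpy as np
from scipy.optimize import least_squares
from scipy.spatial.transform import Rotation as R
def cam(n):
    m=camera_model(n)
    if n!="wrist": return m["K"],np.array(m["cam_to_world"])
    s=state();T=np.eye(4);w,x,y,z=s["eef_rot"];T[:3,:3]=R.from_quat([x,y,z,w]).as_matrix();T[:3,3]=s["tcp_pos"]
    return m["K"],T@m["hand_eye"]
def proj(C,P):
    K,T=C;p=(np.atleast_2d(P)-T[:3,3])@T[:3,:3]
    return np.c_[K[0,0]*p[:,0]/-p[:,2]+K[0,2],K[1,1]*-p[:,1]/-p[:,2]+K[1,2]]
def ray(C,uv):
    K,T=C;d=np.array([(uv[0]-K[0,2])/K[0,0],-(uv[1]-K[1,2])/K[1,1],-1.]);d=T[:3,:3]@d
    return T[:3,3],d/np.linalg.norm(d)
def onz(C,uv,z):
    o,d=ray(C,uv);return o+d*(z-o[2])/d[2]
def tri(obs):
    A=np.zeros((3,3));b=np.zeros(3)
    for C,uv in obs:
        o,d=ray(C,uv);M=np.eye(3)-np.outer(d,d);A+=M;b+=M@o
    p=np.linalg.solve(A,b);return p,[np.linalg.norm((np.eye(3)-np.outer(ray(C,u)[1],ray(C,u)[1]))@(p-C[1][:3,3]))for C,u in obs]
E
python3 - <<'E'
from h import *
snapshot("scene");snapshot("side")
D={}
for q in ["tall0_center","tall1_center","tall2_center","short0_center","short1_center","short2_center","comb_center","tray"]:
    for n in("scene","side"):
        D[q,n]=cut_out(n,q)
        print(q,n,[(round(d["score"],2),np.round(d["at"]).tolist(),int(d["region"].sum())) for d in D[q,n]])
import pickle;pickle.dump(D,open("d.pkl","wb"));print(state()["clock"])
for n,b in(("scene",(205,205,325,300)),("side",(310,135,425,210))):
    im=snapshot(n)[b[1]:b[3],b[0]:b[2]];cv2.imwrite(f"pics/{n}_tray.png",cv2.resize(im,None,fx=6,fy=6,interpolation=2))
E
```

```text
tall0_center scene []
tall0_center side []
tall1_center scene [(0.94, [366.0, 262.0], 707), (0.24, [257.0, 135.0], 520)]
tall1_center side [(0.88, [278.0, 147.0], 567)]
tall2_center scene [(0.7, [244.0, 168.0], 444)]
tall2_center side [(0.86, [418.0, 226.0], 690)]
short0_center scene []
short0_center side []
short1_center scene [(0.89, [341.0, 310.0], 458), (0.31, [404.0, 264.0], 520)]
short1_center side [(0.5, [301.0, 142.0], 218)]
short2_center scene [(0.73, [403.0, 264.0], 445), (0.62, [215.0, 142.0], 206), (0.54, [229.0, 156.0], 232)]
short2_center side [(0.75, [453.0, 261.0], 419), (0.7, [484.0, 284.0], 429)]
comb_center scene [(0.81, [485.0, 301.0], 516), (0.72, [435.0, 226.0], 428), (0.59, [403.0, 262.0], 453)]
comb_center side [(0.61, [200.0, 149.0], 263)]
tray scene [(0.64, [268.0, 255.0], 4332)]
tray side [(0.75, [366.0, 172.0], 2869)]
1.0
```

View pics/scene_tray.png

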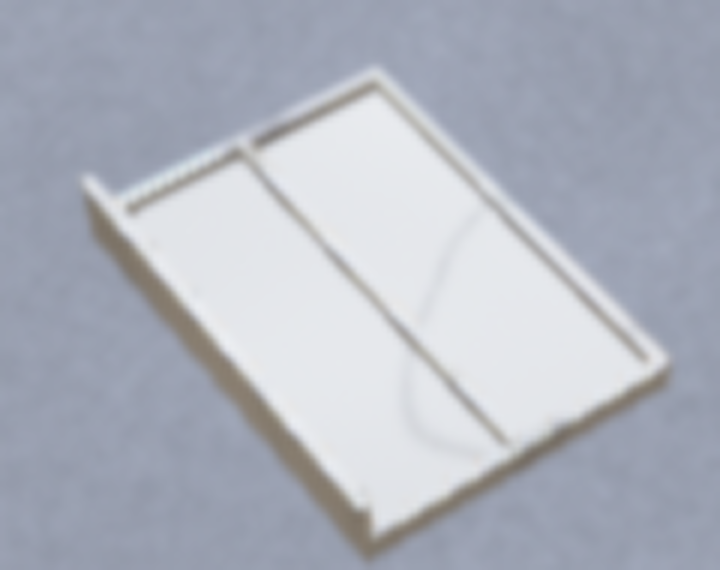

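View pics/side_tray.png

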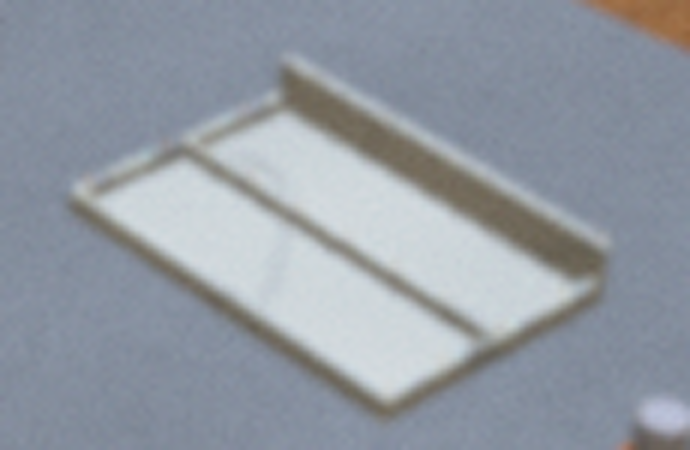

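Run:
```python
from h import *
S,D=cam("scene"),cam("side")
for n,a,b in [("tall1",(366,262),(279,149)),("tall2",(244.5,168),(417,226)),("short1",(340.5,308),(302,142)),("short2",(227.5,157),(454,262)),("comb",(403,263),(252,173)),("tray",(268,255),(366,172)),("red",(215,143),(484,285))]:
    p,r=tri([(S,a),(D,b)]);print(n,np.round(p,3),np.round(r,4))
```

```text
tall1 [0.48  0.269 0.067] [0.0022 0.0022]
tall2 [ 0.504 -0.285  0.066] [0.0024 0.0024]
short1 [0.614 0.309 0.023] [0.0024 0.0024]
short2 [ 0.493 -0.416  0.032] [0.0046 0.0046]
comb [0.372 0.298 0.005] [0.008 0.008]
tray [0.648 0.033 0.016] [0.0063 0.0063]
red [ 0.482 -0.514  0.033] [0.0026 0.0026]
```

The crops show the tray's rim corners clearly. Front corners are at scene (268,217) and (316,265) and side (375,202) and (323,166), with the upstand at the far side.

Run:
```python
from h import *
S,D=cam("scene"),cam("side")
c=lambda b,p:(b[0]+(p[0]+.5)/6-.5,b[1]+(p[1]+.5)/6-.5)
a,b=(205,205),(310,135)
M=[(-.085,-.125,.016),(-.085,.125,.016),(.085,-.125,.04),(.085,.125,.04)]
sc=[c(a,p) for p in [(378,70),(668,362),(88,180),(368,520)]]
sd=[c(b,p) for p in [(388,408),(77,187),(608,240),(290,57)]]
for m,u,v in zip(M,sc,sd): p,r=tri([(S,u),(D,v)]);print(m,np.round(p,4),np.round(r,4))
def f(q,full=0):
    cc,s=np.cos(q[2]),np.sin(q[2])
    P=np.array([(q[0]+cc*m[0]-s*m[1],q[1]+s*m[0]+cc*m[1],m[2]+q[3])for m in M])
    return np.r_[(proj(S,P)-sc).ravel(),(proj(D,P)-sd).ravel()]
r=least_squares(f,[.648,.033,0,0]);print(np.round(r.x,4),np.round(r.fun,1))
```

```text
(-0.085, -0.125, 0.016) [ 0.5506 -0.0956  0.0134] [0.0016 0.0016]
(-0.085, 0.125, 0.016) [0.5667 0.1543 0.0181] [0.0031 0.0031]
(0.085, -0.125, 0.04) [ 0.7192 -0.1002  0.0422] [0.0026 0.0026]
(0.085, 0.125, 0.04) [0.7349 0.1498 0.0376] [0.0043 0.0043]
[ 6.425e-01  2.740e-02 -4.860e-02 -5.000e-04] [-0.4 -0.1  0.2  0.5 -1.6  0.5 -1.6 -1.3 -0.8 -0.9 -2.   0.8 -0.2  0.8
 -1.1  0. ]
```

Run:
```python
from h import *
S,D=cam("scene"),cam("side")
for n,a,b in [("rackbar L",(478,307),(228,71)),("rackbar R",(620,319),(152,71)),("bowl knob",(336,367),(306,97)),("cap1",(367,243),(281,130)),("cap2",(244,150),(419,206))]:
    p,r=tri([(S,a),(D,b)]);print(n,np.round(p,3),np.round(r,4))
for n,a in [("rackbaseL",(459,363)),("rackbaseR",(583,375)),("ttleft",(310,380)),("tttop",(362,343)),("ttright",(419,385)),("combA",(376,250)),("combB",(428,274))]:print(n,np.round(onz(S,a,.01),3))
for n,a in [("ttL",(257,114)),("ttR",(322,114)),("ttbot",(290,130)),("combA",(231,167)),("combB",(274,180)),("box",(490,258)),("mirror",(432,315))]:print(n,np.round(onz(D,a,.01),3))
```

```text
rackbar L [0.508 0.595 0.233] [0.0086 0.0086]
rackbar R [0.316 0.794 0.226] [0.0123 0.0123]
bowl knob [0.763 0.455 0.101] [0.0038 0.0038]
cap1 [0.484 0.265 0.14 ] [0.0013 0.0013]
cap2 [ 0.498 -0.283  0.138] [0.0025 0.0025]
rackbaseL [0.497 0.6   0.01 ]
rackbaseR [0.304 0.803 0.01 ]
ttleft [0.792 0.406 0.01 ]
tttop [0.634 0.414 0.01 ]
ttright [0.61  0.576 0.01 ]
combA [0.392 0.221 0.01 ]
combB [0.346 0.376 0.01 ]
ttL [0.641 0.606 0.01 ]
ttR [0.837 0.434 0.01 ]
ttbot [0.655 0.421 0.01 ]
combA [0.342 0.361 0.01 ]
combB [0.402 0.206 0.01 ]
box [ 0.605 -0.466  0.01 ]
mirror [ 0.33  -0.474  0.01 ]
```

Emit:
move_arm(
  increments=[
    [1,0.02,-0.03,0.02,0.125],
    [1,0.02,-0.03,0.02,0.125],
    [1,0.02,-0.03,0.02,0.12],
    [1,0.02,-0.03,0.02,0],
    [1,0.02,-0.03,0,0],
    [1,0.02,-0.03,0,0],
    [1,0.02,-0.03,0,0],
  ],
)

```text
clock: 1.68
tcp_pos: [0.3925, 0.3605, 0.3122]
eef_rot: [0.0, 0.022, 1.0, 0.0]
ft_force: [1.2, -0.4, -0.6]
gripper_width: 0.0952
grip_force: 0.0
```

Run:
```python
from h import *
C=cam("wrist")
cv2.imwrite("pics/w1.png",snapshot("wrist"))
print(proj(C,[[.482,.267,.071],[.482,.267,.142],[.372,.29,.005],[.614,.309,.024]]).round())
for q in["tall1_center","comb_center"]:print(q,[(round(d["score"],2),np.round(d["at"]).tolist()) for d in recognise("wrist",q)])
np.savez("w1",K=C[0],T=C[1])
```

```text
[[255. 238.]
 [243. 262.]
 [270. 157.]
 [292. 295.]]
tall1_center [(0.64, [258.0, 241.0])]
comb_center [(0.84, [429.0, 111.0]), (0.79, [266.0, 163.0]), (0.78, [248.0, 40.0])]
```

View pics/w1.png

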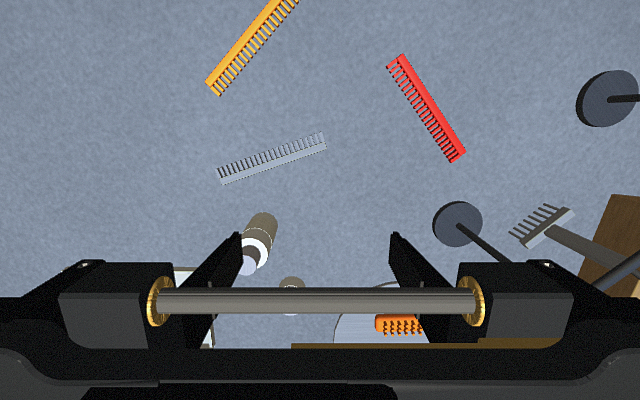

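The wrist view shows the steel comb at (270,160) with its spine on the far (+x) side and its teeth towards the robot. The white bottle's cap is at (250,264), about 5 mm from where I predicted it.

Emit:
move_arm(
  increments=[
    [1,0.025,-0.03,0,0],
    [1,0.025,-0.03,0,0],
    [1,0.025,-0.028,0,0],
    [1,0,0,0,0],
  ],
)

```text
clock: 2.17
tcp_pos: [0.4697, 0.2715, 0.3114]
eef_rot: [0.0, 0.024, 1.0, -0.0]
ft_force: [0.2, -0.7, 0.0]
gripper_width: 0.0951
grip_force: 0.0
```

Run:
```python
from h import *
C=cam("wrist");print(state()["tcp_pos"])
cv2.imwrite("pics/w2.png",snapshot("wrist"))
print(proj(C,[[.482,.267,0],[.482,.267,.071],[.482,.267,.142],[.614,.309,.048]]).round())
for q in["tall1_center","short1_center"]:print(q,[(round(d["score"],2),np.round(d["at"]).tolist()) for d in cut_out("wrist",q)])
```

```text
[0.46965442 0.27145897 0.31141497]
[[313. 175.]
 [313. 185.]
 [312. 200.]
 [343. 261.]]
tall1_center [(0.68, [313.0, 190.0])]
short1_center [(0.83, [339.0, 254.0])]
```

View pics/w2.png

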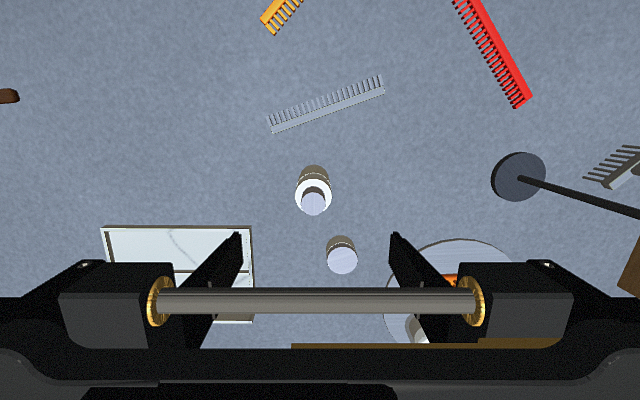

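The wrist view puts the bottle's cap at (313,203) and the white jar's lid at (342,261), both within 3 mm of my estimates. I'll descend.

Emit:
move_arm(
  increments=[
    [1,0.015,-0.003,-0.019,0],
    [1,0,0,-0.04,0],
    [1,0,0,-0.04,0],
    [1,0,0,-0.04,0],
    [1,0,0,-0.04,0],
    [1,0,0,-0.025,0],
    [1,0,0,-0.015,0],
    [0.3,0,0,0,0],
    [0.3,0,0,0,0],
    [0.3,0,0,0,0],
    [0.3,0,0,0,0],
    [0.3,0,0,0,0],
  ],
  newtons=20,
)

```text
clock: 3.32
tcp_pos: [0.4822, 0.2715, 0.094]
eef_rot: [0.001, 0.022, 1.0, 0.001]
ft_force: [0.1, 0.7, -0.5]
gripper_width: 0.0669
grip_force: 0.0
```

Emit:
move_arm(
  increments=[
    [0.3,0,0,0,0],
    [0.3,0,0,0,0],
    [0.3,0,0,0.02,0],
    [0.3,0,0,0.03,0],
    [0.3,0,0,0.03,0],
  ],
  newtons=20,
)

```text
clock: 3.73
tcp_pos: [0.4813, 0.2707, 0.173]
eef_rot: [-0.001, 0.023, 1.0, -0.0]
ft_force: [-0.3, 0.2, -2.5]
gripper_width: 0.0478
grip_force: 20.0
```

Emit:
move_arm(
  increments=[
    [0.3,0.01,-0.009,0,0],
    [0.3,0.02,-0.018,0,0],
    [0.3,0.024,-0.022,0,0],
    [0.3,0.024,-0.022,0,0],
    [0.3,0.024,-0.022,0,0],
    [0.3,0.024,-0.022,0,0],
    [0.3,0.024,-0.022,0,0],
    [0.3,0.024,-0.022,0,0],
    [0.3,0.018,-0.018,0,0],
    [0.3,0.01,-0.008,0,0],
    [0.3,0,0,0,0],
    [0.3,0,0,0,0],
  ],
)

```text
clock: 4.73
tcp_pos: [0.6836, 0.0852, 0.1713]
eef_rot: [-0.001, 0.023, 1.0, 0.0]
ft_force: [-0.9, 0.9, -3.0]
gripper_width: 0.0481
grip_force: 20.0
```

Run:
```python
from h import *
C=cam("wrist");print(state()["tcp_pos"])
w=snapshot("wrist");s=snapshot("side")
def T(x,y,z,q=(.6425,.0274,-.0486)):
    c,s_=np.cos(q[2]),np.sin(q[2]);return [q[0]+c*x-s_*y,q[1]+s_*x+c*y,z]
P=[T(-.085,-.125,.016),T(-.085,.125,.016),T(.041,.06,.006),T(0,-.119,.018),T(0,.119,.018)]
print(proj(C,P).round())
for p in proj(C,P):cv2.circle(w,tuple(int(round(v)) for v in p),2,(0,0,255),-1)
D=cam("side")
for p in proj(D,P):cv2.circle(s,tuple(int(round(v)) for v in p),1,(0,0,255),-1)
s=cv2.resize(s[90:230,280:440],None,fx=2.5,fy=2.5);o=np.zeros((400+350,640,3),np.uint8)
cv2.imwrite("pics/w3.png",np.vstack([w[:200],s[:, :400] if 0 else cv2.copyMakeBorder(s,0,0,0,240,cv2.BORDER_CONSTANT)]))
```

```text
[0.68358332 0.08522511 0.1713354 ]
[[127.  70.]
 [382.  71.]
 [315. 193.]
 [146. 158.]
 [371. 158.]]
```

View pics/w3.png

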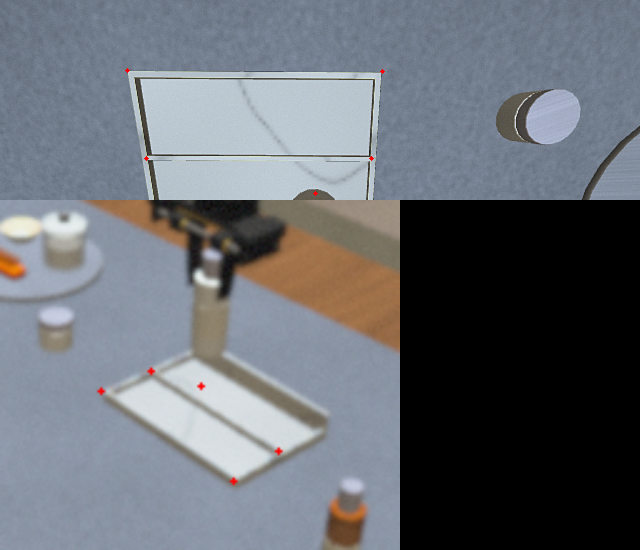

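The wrist overlay matches the tray's front corners and divider within about 1 px. The side view shows the bottle held upright over the tray, so I'll lower it.

Emit:
move_arm(
  increments=[
    [0.3,0,0,-0.025,0],
    [0.3,0,0,-0.025,0],
    [0.3,0,0,-0.012,0],
    [0.3,0,0,-0.004,0],
    [0.3,0,0,-0.002,0],
    [0.3,0,0,-0.001,0],
    [0.3,0,0,0,0],
    [0.3,0,0,0,0],
  ],
)

```text
clock: 5.5
tcp_pos: [0.6848, 0.0859, 0.1077]
eef_rot: [0.003, 0.022, 1.0, -0.001]
ft_force: [-5.2, -4.6, 21.9]
gripper_width: 0.0477
grip_force: 20.1
```

Run:
```python
from h import *
w=snapshot("wrist");s=snapshot("side");c=snapshot("scene");st=state();print(st["tcp_pos"],st["ft_force"],st["ft_torque"],st["gripper_width"])
a=cv2.resize(s[90:215,320:420],(400,500),interpolation=2);b=cv2.resize(c[190:315,205:305],(400,500),interpolation=2)
cv2.imwrite("pics/p1.png",np.hstack([a,b]))
```

```text
[0.68482552 0.08595929 0.10765256] [-4.62598318 -5.13879908 21.20505028] [-1.20688341  0.72759232  0.00339028] 0.04777833882438003
```

View pics/p1.png

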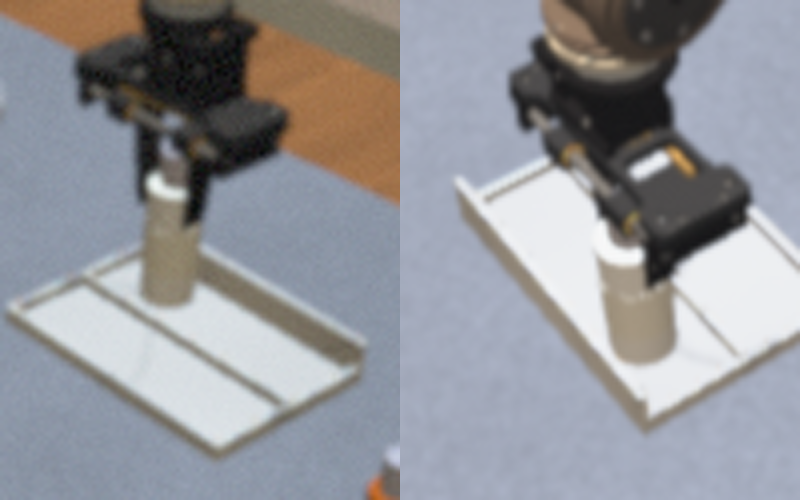

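The bottle's foot is on the floor of the back row, between divider and upstand, but it's being pressed with 21 N. I'll relieve that before releasing.

Emit:
move_arm(
  increments=[
    [0.3,0,0,0.002,0],
    [0.3,0,0,0.001,0],
    [0.3,0,0,0,0],
    [0.3,0,0,0,0],
  ],
  newtons=20,
)

```text
clock: 5.98
tcp_pos: [0.684, 0.0865, 0.1077]
eef_rot: [0.001, 0.022, 1.0, 0.0]
ft_force: [-2.2, -0.8, 8.4]
gripper_width: 0.0478
grip_force: 20.0
```

Now I'll open gently and back off upward.

Emit:
move_arm(
  increments=[
    [0.3,0,0,0.001,0],
    [0.3,0,0,0,0],
    [0.55,0,0,0,0],
    [0.7,0,0,0,0],
    [0.85,0,0,0,0],
    [0.85,0,0,0,0],
    [0.85,0,0,0.01,0],
    [0.85,0,0,0.03,0],
    [0.85,0,0,0.04,0],
    [0.85,0,0,0.04,0],
    [0.85,0,0,0.04,0],
    [0.85,0,0,0.02,0],
  ],
)

```text
clock: 6.98
tcp_pos: [0.6845, 0.0861, 0.294]
eef_rot: [0.003, 0.022, 1.0, 0.0]
ft_force: [0.8, -0.3, -0.3]
gripper_width: 0.0804
grip_force: 0.0
```

Emit:
move_arm(
  increments=[
    [1,-0.014,-0.028,0,0],
    [1,-0.018,-0.036,0,0],
    [1,-0.018,-0.038,0,0],
    [1,-0.018,-0.038,0,0],
    [1,-0.018,-0.038,0,0],
    [1,-0.018,-0.038,0,0],
    [1,-0.018,-0.038,0,0],
    [1,-0.018,-0.038,0,0],
    [1,-0.018,-0.038,0,0],
    [1,-0.018,-0.038,0,0],
    [1,-0.005,-0.004,0,0],
    [1,0,0,0,0],
  ],
)

```text
clock: 7.98
tcp_pos: [0.5028, -0.2852, 0.2883]
eef_rot: [0.0, 0.024, 1.0, -0.0]
ft_force: [0.1, 0.5, 0.4]
gripper_width: 0.0953
grip_force: 0.0
```

Run:
```python
from h import *
C=cam("wrist");w=snapshot("wrist");s=snapshot("side");c=snapshot("scene");st=state();print(st["tcp_pos"],st["clock"])
a=cv2.resize(s[90:215,320:420],(320,400),interpolation=2)
cv2.imwrite("pics/p2.png",np.hstack([a,cv2.resize(w,(480,300))[:, :] if 0 else cv2.copyMakeBorder(cv2.resize(w,(480,300)),0,100,0,0,cv2.BORDER_CONSTANT)]))
P=[[.502,-.284,.146],[.502,-.284,0],[.493,-.416,.055]];print(proj(C,P).round())
for q in["tall2_center","short2_center"]:print(q,[(round(d["score"],2),np.round(d["at"]).tolist()) for d in recognise("wrist",q)])
S,D=cam("scene"),cam("side")
p,q=recognise("scene","tall1_center"),recognise("side","tall1_center")
print([tri([(S,p[0]["at"]),(D,q[0]["at"])])] if p and q else (p,q))
```

```text
[ 0.50461058 -0.28234944  0.28806445] 8.1333
[[316. 195.]
 [316. 170.]
 [219. 175.]]
tall2_center [(0.96, [312.0, 181.0]), (0.28, [209.0, 253.0])]
short2_center [(0.89, [158.0, 166.0]), (0.81, [221.0, 171.0]), (0.74, [175.0, 54.0])]
[(array([0.68202317, 0.08542948, 0.07098177]), [np.float64(0.001279209062947374), np.float64(0.0012792090629472784)])]
```

View pics/p2.png

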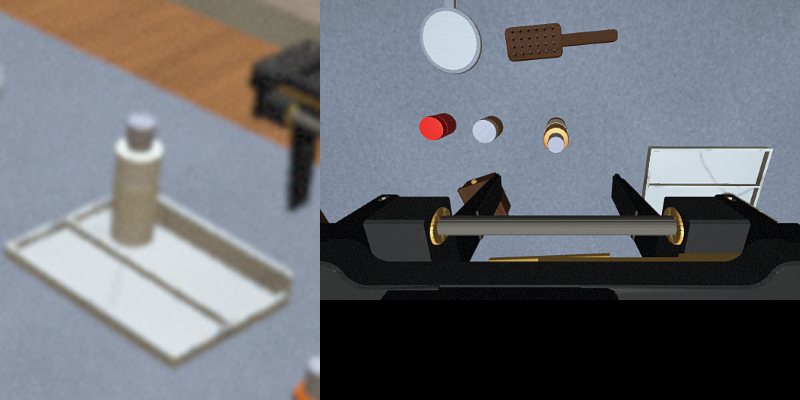

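The white bottle stands upright in the back row. In the wrist view the amber bottle's cap is at about (315,192), the amber jar at (221,171) and the red jar at (158,166). I'll grasp the bottle.

Emit:
move_arm(
  increments=[
    [1,-0.003,-0.001,-0.011,0],
    [1,0,0,-0.04,0],
    [1,0,0,-0.04,0],
    [1,0,0,-0.04,0],
    [1,0,0,-0.035,0],
    [1,0,0,-0.025,0],
    [1,0,0,0,0],
    [0.25,0,0,0,0],
    [0.25,0,0,0,0],
    [0.25,0,0,0,0],
    [0.25,0,0,0,0],
    [0.25,0,0,0,0],
  ],
  newtons=30,
)

```text
clock: 9.33
tcp_pos: [0.5016, -0.2844, 0.098]
eef_rot: [0.001, 0.022, 1.0, -0.001]
ft_force: [-0.2, -0.1, 0.2]
gripper_width: 0.0674
grip_force: 0.0
```

Emit:
move_arm(
  increments=[
    [0.25,0,0,0,0],
    [0.25,0,0,0,0],
    [0.25,0,0,0,0],
    [0.25,0,0,0,0],
  ],
)

```text
clock: 9.67
tcp_pos: [0.5012, -0.2843, 0.0968]
eef_rot: [0.0, 0.022, 1.0, -0.0]
ft_force: [-0.3, -1.3, 0.6]
gripper_width: 0.0407
grip_force: 1.4
```

Emit:
move_arm(
  increments=[
    [0.25,0,0,0.005,0],
    [0.25,0,0,0.015,0],
    [0.25,0,0,0.02,0],
    [0.25,0,0,0.02,0],
    [0.25,0,0,0.015,0],
    [0.25,0,0,0.005,0],
    [0.25,0,0,0,0],
  ],
)

```text
clock: 10.25
tcp_pos: [0.5014, -0.2844, 0.1777]
eef_rot: [0.001, 0.022, 1.0, -0.0]
ft_force: [-1.2, -0.4, -3.2]
gripper_width: 0.04
grip_force: 29.9
```

Emit:
move_arm(
  increments=[
    [0.25,0.008,0.012,0,0],
    [0.25,0.016,0.023,0,0],
    [0.25,0.02,0.028,0,0],
    [0.25,0.02,0.028,0,0],
    [0.25,0.02,0.028,0,0],
    [0.25,0.02,0.028,0,0],
    [0.25,0.02,0.028,0,0],
    [0.25,0.02,0.028,0,0],
    [0.25,0.018,0.024,0,0],
    [0.25,0.011,0.015,0,0],
    [0.25,0.006,0.008,0,0],
    [0.25,0,0,0,0],
  ],
)

```text
clock: 11.25
tcp_pos: [0.6804, -0.0327, 0.1751]
eef_rot: [-0.001, 0.021, 1.0, 0.0]
ft_force: [0.6, -0.4, -3.3]
gripper_width: 0.0397
grip_force: 29.9
```

Emit:
move_arm(
  increments=[
    [0.25,0,0,-0.025,0],
    [0.25,0,0,-0.025,0],
    [0.25,0,0,-0.015,0],
    [0.25,0,0,-0.004,0],
    [0.25,0,0,0,0],
    [0.25,0,0,0,0],
  ],
)

```text
clock: 11.75
tcp_pos: [0.6802, -0.0351, 0.1082]
eef_rot: [0.0, 0.023, 1.0, -0.0]
ft_force: [0.4, 0.5, -1.4]
gripper_width: 0.0396
grip_force: 29.9
```

Emit:
move_arm(
  increments=[
    [0.25,0,0,-0.002,0],
    [0.25,0,0,-0.001,0],
    [0.25,0,0,0,0],
    [0.25,0,0,0,0],
  ],
)

```text
clock: 12.08
tcp_pos: [0.6803, -0.0342, 0.1052]
eef_rot: [0.0, 0.022, 1.0, -0.0]
ft_force: [0.2, -0.3, -2.5]
gripper_width: 0.0394
grip_force: 29.9
```

Emit:
move_arm(
  increments=[
    [0.25,0,0,-0.001,0],
    [0.25,0,0,-0.001,0],
    [0.25,0,0,0,0],
    [0.25,0,0,0,0],
  ],
)

```text
clock: 12.42
tcp_pos: [0.6803, -0.0342, 0.1028]
eef_rot: [0.0, 0.022, 1.0, 0.0]
ft_force: [0.9, 0.5, -1.8]
gripper_width: 0.0394
grip_force: 29.9
```

Emit:
move_arm(
  increments=[
    [0.25,0,0,-0.001,0],
    [0.25,0,0,0,0],
    [0.25,0,0,0,0],
  ],
)

```text
clock: 12.67
tcp_pos: [0.6806, -0.0345, 0.1026]
eef_rot: [0.001, 0.022, 1.0, -0.0]
ft_force: [-1.4, -0.9, 4.8]
gripper_width: 0.0398
grip_force: 29.9
```

Contact with the floor. I'll release, rise, and head for the white jar.

Emit:
move_arm(
  increments=[
    [0.25,0,0,0.0005,0],
    [0.5,0,0,0,0],
    [0.65,0,0,0,0],
    [0.8,0,0,0,0],
    [0.8,0,0,0,0],
    [0.8,0,0,0.01,0],
    [0.8,0,0,0.03,0],
    [0.8,0,0,0.04,0],
    [0.8,0,0,0.04,0],
    [0.8,0,0,0.04,0],
    [0.8,0,0,0.03,0],
  ],
)

```text
clock: 13.58
tcp_pos: [0.6802, -0.0341, 0.2968]
eef_rot: [0.002, 0.022, 1.0, -0.0]
ft_force: [-0.0, -0.1, 0.3]
gripper_width: 0.076
grip_force: 0.0
```

Emit:
move_arm(
  increments=[
    [1,-0.01,0.02,0,0],
    [1,-0.01,0.036,0,0],
    [1,-0.01,0.036,0,0],
    [1,-0.01,0.036,0,0],
    [1,-0.01,0.036,0,0],
    [1,-0.008,0.036,0,0],
    [1,-0.008,0.036,0,0],
    [1,0,0.036,0,0],
    [1,0,0.036,0,0],
    [1,0,0.035,0,0],
    [1,0,0,0,0],
    [1,0,0,0,0],
  ],
)

```text
clock: 14.58
tcp_pos: [0.6135, 0.3105, 0.2924]
eef_rot: [0.0, 0.021, 1.0, 0.0]
ft_force: [0.2, -0.2, -0.3]
gripper_width: 0.095
grip_force: 0.0
```

```bash
cat > look.py <<'E'
import sys
from h import *
C=cam("wrist");w=snapshot("wrist");s=snapshot("side");c=snapshot("scene");st=state();print(st["tcp_pos"],st["clock"])
a=cv2.resize(s[90:215,310:430],(384,400),interpolation=2)
cv2.imwrite(f"pics/{sys.argv[1]}.png",np.hstack([a,w[:300, 110:526] if 0 else cv2.copyMakeBorder(w[:300,112:528],0,100,0,0,cv2.BORDER_CONSTANT)]))
S,D=cam("scene"),cam("side")
for q in sys.argv[2:]:
    o={n:recognise(n,q) for n in("scene","side","wrist")}
    print(q,{n:[(round(d["score"],2),np.round(d["at"]).tolist()) for d in v[:3]] for n,v in o.items()})
    if o["scene"] and o["side"]:
        for e in o["scene"][:3]:
            for f in o["side"][:2]:
                p,r=tri([(S,e["at"]),(D,f["at"])])
                if r[0]<.012:print("  ",p.round(4),round(r[0],4),"in wrist",proj(C,p).round())
E
python3 look.py p3 tall1_center tall2_center short1_center
```

```text
[0.61426317 0.30781614 0.2925721 ] 14.7333
tall1_center {'scene': [(0.73, [267.0, 259.0]), (0.7, [282.0, 160.0])], 'side': [(0.59, [362.0, 149.0])], 'wrist': [(0.58, [154.0, 239.0])]}
   [0.6818 0.085  0.07  ] 0.0037 in wrist [[157. 234.]]
   [ 0.4969 -0.0727  0.2186] 0.0014 in wrist [[-216.   88.]]
tall2_center {'scene': [(0.91, [240.0, 232.0]), (0.48, [401.0, 263.0]), (0.45, [184.0, 173.0])], 'side': [(0.78, [386.0, 159.0])], 'wrist': [(0.65, [60.0, 241.0])]}
   [ 0.6837 -0.0273  0.0833] 0.0018 in wrist [[ 70. 242.]]
short1_center {'scene': [(0.91, [342.0, 309.0])], 'side': [(0.75, [302.0, 142.0]), (0.16, [388.0, 163.0])], 'wrist': [(0.64, [311.0, 171.0])]}
   [0.6134 0.3126 0.0208] 0.0031 in wrist [[317. 172.]]
```

View pics/p3.png

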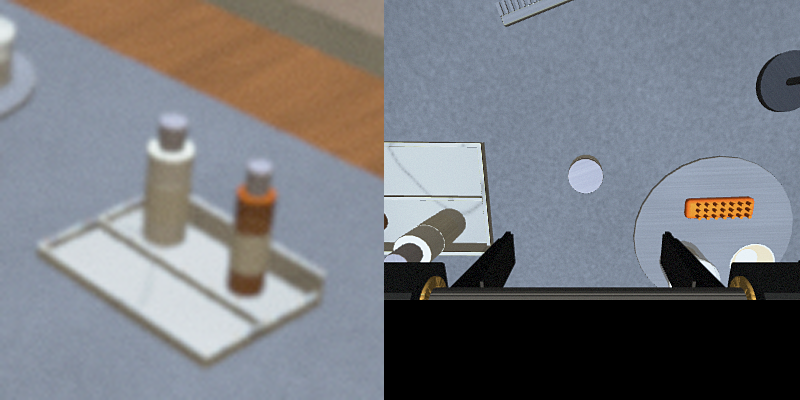

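Both bottles stand upright in the back row. The white jar's lid is at wrist pixel (314,176).

```bash
python3 -c "
from h import *
C=cam('wrist');print(state()['tcp_pos'],onz(C,(314,176),.048).round(4))"
```

```text
[0.61424568 0.30852681 0.29219978] [0.6142 0.3069 0.048 ]
```

Emit:
move_arm(
  increments=[
    [1,0,-0.001,-0.02,0],
    [1,0,0,-0.04,0],
    [1,0,0,-0.04,0],
    [1,0,0,-0.04,0],
    [1,0,0,-0.04,0],
    [1,0,0,-0.04,0],
    [1,0,0,-0.03,0],
    [1,0,0,-0.014,0],
    [0.3,0,0,0,0],
    [0.3,0,0,0,0],
    [0.3,0,0,0,0],
    [0.3,0,0,0,0],
  ],
  newtons=30,
)

```text
clock: 16.18
tcp_pos: [0.6152, 0.3082, 0.0306]
eef_rot: [0.002, 0.022, 1.0, 0.001]
ft_force: [-0.4, -0.3, -0.8]
gripper_width: 0.0735
grip_force: 0.0
```

Emit:
move_arm(
  increments=[
    [0.3,0,0,0,0],
    [0.3,0,0,0,0],
    [0.3,0,0,0,0],
    [0.3,0,0,0,0],
  ],
)

```text
clock: 16.52
tcp_pos: [0.6143, 0.3078, 0.0288]
eef_rot: [0.0, 0.022, 1.0, 0.0]
ft_force: [-1.3, 0.6, 4.5]
gripper_width: 0.0499
grip_force: 30.0
```

Emit:
move_arm(
  increments=[
    [0.3,0,0,0.005,0],
    [0.3,0,0,0.015,0],
    [0.3,0,0,0.02,0],
    [0.3,0,0,0.02,0],
    [0.3,0,0,0.005,0],
    [0.3,0,0,0,0],
  ],
)

```text
clock: 17.02
tcp_pos: [0.6147, 0.308, 0.0947]
eef_rot: [0.001, 0.022, 1.0, 0.001]
ft_force: [-0.5, -0.2, -1.5]
gripper_width: 0.0495
grip_force: 30.0
```

Emit:
move_arm(
  increments=[
    [0.3,-0.0115,-0.01,0,0],
    [0.3,0,-0.022,0,0],
    [0.3,0,-0.03,0,0],
    [0.3,0,-0.03,0,0],
    [0.3,0,-0.03,0,0],
    [0.3,0,-0.03,0,0],
    [0.3,0,-0.03,0,0],
    [0.3,0,-0.022,0,0],
    [0.3,0,-0.011,0,0],
    [0.3,0,-0.004,0,0],
    [0.3,0,0,0,0],
    [0.3,0,0,0,0],
  ],
)

```text
clock: 18.02
tcp_pos: [0.6026, 0.0897, 0.0928]
eef_rot: [-0.0, 0.022, 1.0, 0.0]
ft_force: [0.4, -0.4, -0.7]
gripper_width: 0.0496
grip_force: 30.0
```

Emit:
move_arm(
  increments=[
    [0.3,0,0,-0.02,0],
    [0.3,0,0,-0.02,0],
    [0.3,0,0,-0.012,0],
    [0.3,0,0,-0.003,0],
    [0.3,0,0,0,0],
    [0.3,0,0,0,0],
  ],
)

```text
clock: 18.52
tcp_pos: [0.6029, 0.0893, 0.0386]
eef_rot: [0.0, 0.022, 1.0, 0.0]
ft_force: [0.1, 0.7, -1.4]
gripper_width: 0.0496
grip_force: 30.0
```

Emit:
move_arm(
  increments=[
    [0.3,0,0,-0.0015,0],
    [0.3,0,0,-0.0015,0],
    [0.3,0,0,0,0],
    [0.3,0,0,0,0],
  ],
)

```text
clock: 18.85
tcp_pos: [0.6028, 0.0888, 0.0355]
eef_rot: [0.0, 0.022, 1.0, 0.0]
ft_force: [0.1, 0.0, -1.9]
gripper_width: 0.0493
grip_force: 30.0
```

Emit:
move_arm(
  increments=[
    [0.3,0,0,-0.0015,0],
    [0.3,0,0,0,0],
    [0.3,0,0,0,0],
  ],
)

```text
clock: 19.1
tcp_pos: [0.6029, 0.0887, 0.0347]
eef_rot: [0.001, 0.022, 1.0, 0.0]
ft_force: [-2.7, 0.4, 9.2]
gripper_width: 0.0496
grip_force: 30.0
```

Emit:
move_arm(
  increments=[
    [0.3,0,0,0.001,0],
    [0.75,0,0,0,0],
    [0.75,0,0,0,0],
    [0.75,0,0,0,0],
    [0.75,0,0,0.01,0],
    [0.75,0,0,0.03,0],
    [0.75,0,0,0.04,0],
    [0.75,0,0,0.04,0],
    [0.75,0,0,0.04,0],
    [0.75,0,0,0.04,0],
    [0.75,0,0,0.04,0],
    [0.75,0,0,0.015,0],
  ],
)

```text
clock: 20.1
tcp_pos: [0.6034, 0.0889, 0.2964]
eef_rot: [0.004, 0.022, 1.0, 0.0]
ft_force: [-0.2, -1.1, 1.1]
gripper_width: 0.0713
grip_force: 0.0
```

Emit:
move_arm(
  increments=[
    [1,-0.006,-0.02,0,0],
    [1,-0.008,-0.038,0,0],
    [1,-0.008,-0.04,0,0],
    [1,-0.008,-0.04,0,0],
    [1,-0.008,-0.04,0,0],
    [1,-0.008,-0.04,0,0],
    [1,-0.008,-0.04,0,0],
    [1,-0.008,-0.04,0,0],
    [1,-0.008,-0.04,0,0],
    [1,-0.008,-0.04,0,0],
    [1,-0.008,-0.04,0,0],
    [1,-0.008,-0.04,0,0],
  ],
)

```text
clock: 21.1
tcp_pos: [0.5077, -0.371, 0.2906]
eef_rot: [0.0, 0.022, 1.0, -0.0]
ft_force: [1.1, -0.2, 0.8]
gripper_width: 0.0953
grip_force: 0.0
```

Emit:
move_arm(
  increments=[
    [1,-0.008,-0.03,0,0],
    [1,-0.008,-0.016,0,0],
    [1,0,0,0,0],
    [1,0,0,0,0],
  ],
)

```text
clock: 21.43
tcp_pos: [0.4921, -0.4156, 0.2899]
eef_rot: [-0.0, 0.023, 1.0, 0.0]
ft_force: [-0.2, 0.3, -0.2]
gripper_width: 0.0954
grip_force: 0.0
```

```bash
python3 look.py p4 short1_center tall1_center short2_center
```

```text
[ 0.49309847 -0.41405793  0.29012838] 21.5833
short1_center {'scene': [(0.93, [292.0, 256.0])], 'side': [(0.71, [342.0, 167.0])], 'wrist': [(0.78, [628.0, 223.0]), (0.4, [625.0, 274.0])]}
   [0.6002 0.0939 0.0275] 0.0014 in wrist [[648. 227.]]
tall1_center {'scene': [(0.67, [266.0, 258.0])], 'side': [(0.73, [359.0, 148.0])], 'wrist': [(0.7, [622.0, 274.0])]}
   [0.6797 0.0884 0.0732] 0.0027 in wrist [[663. 289.]]
short2_center {'scene': [(0.77, [212.0, 144.0]), (0.74, [229.0, 155.0])], 'side': [(0.96, [452.0, 263.0]), (0.82, [483.0, 282.0])], 'wrist': [(0.74, [249.0, 172.0]), (0.71, [314.0, 176.0])]}
   [ 0.4922 -0.5103  0.0331] 0.0024 in wrist [[250. 177.]]
   [ 0.4843 -0.4167  0.0336] 0.0035 in wrist [[314. 169.]]
```

View pics/p4.png

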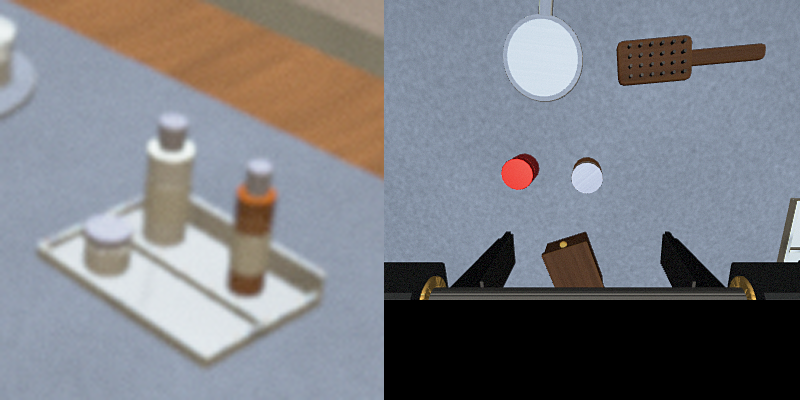

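The white jar sits upright in the front row. The amber jar's lid is at wrist (315,178), with the red jar 70 px to its left, so I'll go down with a narrower opening.

```bash
python3 -c "
from h import *
C=cam('wrist');print(state()['tcp_pos'],onz(C,(315,178),.055).round(4),onz(C,(245,173),.055).round(4),onz(C,(278,235),.048).round(4))"
```

```text
[ 0.49277165 -0.41505256  0.28968366] [ 0.4936 -0.4154  0.055 ] [ 0.4824 -0.5101  0.055 ] [ 0.5784 -0.4739  0.048 ]
```

Emit:
move_arm(
  increments=[
    [0.8,0,0,-0.02,0],
    [0.8,0,0,-0.04,0],
    [0.8,0,0,-0.04,0],
    [0.8,0,0,-0.04,0],
    [0.8,0,0,-0.04,0],
    [0.8,0,0,-0.04,0],
    [0.8,0,0,-0.028,0],
    [0.8,0,0,-0.01,0],
    [0.25,0,0,0,0],
    [0.25,0,0,0,0],
    [0.25,0,0,0,0],
    [0.25,0,0,0,0],
  ],
  newtons=30,
)

```text
clock: 23.03
tcp_pos: [0.4934, -0.4159, 0.0339]
eef_rot: [0.001, 0.022, 1.0, -0.001]
ft_force: [0.5, -0.4, -0.2]
gripper_width: 0.0551
grip_force: 0.0
```

Emit:
move_arm(
  increments=[
    [0.25,0,0,0,0],
    [0.25,0,0,0,0],
    [0.25,0,0,0,0],
  ],
)

```text
clock: 23.28
tcp_pos: [0.4931, -0.4157, 0.0331]
eef_rot: [0.001, 0.022, 1.0, -0.001]
ft_force: [-1.1, 0.3, 7.5]
gripper_width: 0.0435
grip_force: 30.0
```

Emit:
move_arm(
  increments=[
    [0.25,0,0,0.005,0],
    [0.25,0,0,0.015,0],
    [0.25,0,0,0.02,0],
    [0.25,0,0,0.02,0],
    [0.25,0,0,0.015,0],
    [0.25,0,0,0.005,0],
    [0.25,0,0,0,0],
  ],
)

```text
clock: 23.87
tcp_pos: [0.493, -0.4155, 0.1131]
eef_rot: [0.001, 0.022, 1.0, -0.001]
ft_force: [0.5, -0.0, -0.2]
gripper_width: 0.0437
grip_force: 30.0
```

Emit:
move_arm(
  increments=[
    [0.25,0.005,0.012,0,0],
    [0.25,0.009,0.024,0,0],
    [0.25,0.01,0.034,0,0],
    [0.25,0.01,0.036,0,0],
    [0.25,0.01,0.036,0,0],
    [0.25,0.01,0.036,0,0],
    [0.25,0.01,0.036,0,0],
    [0.25,0.01,0.036,0,0],
    [0.25,0.01,0.036,0,0],
    [0.25,0.01,0.036,0,0],
    [0.25,0.01,0.03,0,0],
    [0.25,0,0.018,0,0],
  ],
)

```text
clock: 24.87
tcp_pos: [0.5971, -0.0413, 0.1104]
eef_rot: [-0.001, 0.021, 1.0, 0.0]
ft_force: [-0.4, -1.0, -1.2]
gripper_width: 0.0436
grip_force: 30.0
```

Emit:
move_arm(
  increments=[
    [0.25,0,0.01,0,0],
    [0.25,0,0.005,0,0],
    [0.25,0,0,-0.015,0],
    [0.25,0,0,-0.025,0],
    [0.25,0,0,-0.02,0],
    [0.25,0,0,-0.008,0],
    [0.25,0,0,-0.002,0],
    [0.25,0,0,0,0],
    [0.25,0,0,0,0],
  ],
)

```text
clock: 25.62
tcp_pos: [0.597, -0.0307, 0.0424]
eef_rot: [0.0, 0.023, 1.0, -0.0]
ft_force: [0.3, -0.1, -1.4]
gripper_width: 0.0436
grip_force: 30.0
```

Emit:
move_arm(
  increments=[
    [0.25,0,0,-0.0015,0],
    [0.25,0,0,-0.0015,0],
    [0.25,0,0,0,0],
    [0.25,0,0,0,0],
  ],
)

```text
clock: 25.95
tcp_pos: [0.5969, -0.0303, 0.0392]
eef_rot: [0.0, 0.022, 1.0, -0.0]
ft_force: [0.8, -0.2, 0.5]
gripper_width: 0.0435
grip_force: 30.0
```

Emit:
move_arm(
  increments=[
    [0.25,0,0,-0.0015,0],
    [0.25,0,0,0,0],
    [0.25,0,0,0,0],
  ],
)

```text
clock: 26.2
tcp_pos: [0.597, -0.0303, 0.0391]
eef_rot: [0.001, 0.022, 1.0, -0.0]
ft_force: [-4.7, -0.0, 18.0]
gripper_width: 0.0438
grip_force: 30.0
```

Emit:
move_arm(
  increments=[
    [0.25,0,0,0.0015,0],
    [0.25,0,0,0,0],
    [0.75,0,0,0,0],
    [0.75,0,0,0,0],
    [0.75,0,0,0,0],
    [0.75,0,0,0.01,0],
    [0.75,0,0,0.03,0],
    [0.75,0,0,0.04,0],
    [0.75,0,0,0.04,0],
    [0.75,0,0,0.04,0],
    [0.75,0,0,0.04,0],
    [0.75,0,0,0.04,0],
  ],
)

```text
clock: 27.2
tcp_pos: [0.5961, -0.0301, 0.2816]
eef_rot: [0.0, 0.022, 1.0, 0.0]
ft_force: [0.8, 0.0, 0.7]
gripper_width: 0.0713
grip_force: 0.0
```

Emit:
move_arm(
  increments=[
    [1,-0.02,0.03,0,0],
    [1,-0.022,0.033,0,0],
    [1,-0.022,0.033,0,0],
    [1,-0.022,0.033,0,0],
    [1,-0.022,0.033,0,0],
    [1,-0.022,0.033,0,0],
    [1,-0.022,0.033,0,0],
    [1,-0.022,0.033,0,0],
    [1,-0.022,0.033,0,0],
    [1,-0.022,0.03,0,0],
    [1,0,0,0,0],
    [1,0,0,0,0],
  ],
)

```text
clock: 28.2
tcp_pos: [0.3775, 0.2949, 0.2793]
eef_rot: [0.0, 0.021, 1.0, 0.0]
ft_force: [0.1, 0.2, 0.9]
gripper_width: 0.0949
grip_force: 0.0
```

```bash
cat look.py | sed 's/112:528/112:528/' > l.py; python3 look.py p5 short1_center short2_center tall2_center comb_center
python3 - <<'E'
from h import *
w=snapshot("wrist");cv2.imwrite("pics/w5.png",w)
E
```

```text
[0.37921873 0.29305324 0.27890582] 28.35
short1_center {'scene': [(0.91, [292.0, 256.0])], 'side': [(0.79, [340.0, 168.0])], 'wrist': []}
   [0.5988 0.0956 0.0265] 0.0028 in wrist [[200. 311.]]
short2_center {'scene': [(0.82, [269.0, 227.0]), (0.58, [212.0, 143.0])], 'side': [(0.76, [368.0, 181.0]), (0.58, [483.0, 282.0])], 'wrist': []}
   [ 0.5902 -0.0309  0.0405] 0.0019 in wrist [[118. 315.]]
   [ 0.4903 -0.5105  0.0354] 0.0018 in wrist [[-204.  269.]]
tall2_center {'scene': [(0.97, [241.0, 233.0])], 'side': [(0.82, [389.0, 161.0])], 'wrist': []}
   [ 0.6851 -0.032   0.0778] 0.0024 in wrist [[116. 381.]]
comb_center {'scene': [(0.72, [484.0, 303.0]), (0.57, [431.0, 228.0]), (0.55, [398.0, 262.0])], 'side': [(0.89, [252.0, 172.0]), (0.85, [196.0, 149.0])], 'wrist': [(0.8, [483.0, 118.0]), (0.63, [296.0, 40.0]), (0.62, [311.0, 174.0])]}
   [0.3125 0.5348 0.0138] 0.0017 in wrist [[485. 120.]]
   [0.3763 0.2923 0.0081] 0.0002 in wrist [[313. 171.]]
```

View pics/p5.png

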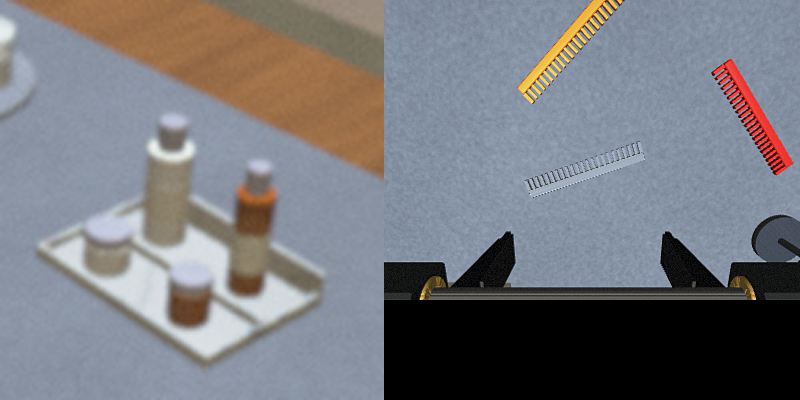

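All four containers stand upright in their rows. The steel comb is at wrist (311,172), with its spine on the far side. I'll measure its pose precisely.

Run:
```python
from h import *
C=cam("wrist");snapshot("wrist")
for d in cut_out("wrist","comb_center"):
    if abs(d["at"][0]-311)<20:
        v,u=np.nonzero(d["region"]);P=np.array([onz(C,p,.008)[:2] for p in zip(u,v)])
        (c,s,a)=cv2.minAreaRect(P.astype(np.float32));print("rect",np.round(c,4),np.round(s,4),a)
for p in[(258,196),(374,158),(368,141),(253,180)]:print(onz(C,p,.01).round(4))
s=state();print(s["joint_positions"].round(3),s["tcp_pos"],s["clock"])
```

```text
rect [0.2088 0.2746] [0.029  0.1714] 42.4119987487793
rect [0.3744 0.2897] [0.0307 0.1829] 16.602609634399414
[0.4106 0.2056 0.01  ]
[0.3609 0.3803 0.01  ]
[0.3362 0.3714 0.01  ]
[0.3856 0.2007 0.01  ]
[ 0.522  0.231  1.838  0.     1.072 -1.004] [0.37863936 0.29379814 0.27865307] 29.1
```

Emit:
move_arm(
  increments=[
    [0.7,-0.002,-0.002,0,-0.124],
    [0.7,-0.002,-0.002,0,-0.124],
    [0.7,0,0,-0.03,-0.124],
    [0.7,0,0,-0.03,-0.124],
    [0.7,0,0,-0.03,-0.124],
    [0.7,0,0,-0.03,-0.124],
    [0.7,0,0,-0.03,-0.125],
    [0.7,0,0,-0.02,-0.125],
    [0.7,0,0,0,-0.125],
    [0.7,0,0,0,-0.124],
    [0.7,0,0,0,0],
    [0.7,0,0,0,0],
  ],
)

```text
clock: 30.1
tcp_pos: [0.3748, 0.2899, 0.1087]
eef_rot: [0.0, 0.599, 0.801, 0.0]
ft_force: [0.1, 0.5, 0.4]
gripper_width: 0.0664
grip_force: 0.0
```

Run:
```python
from h import *
C=cam("wrist");w=snapshot("wrist");s=state();print(s["tcp_pos"],s["eef_rot"])
w,x,y,z=s["eef_rot"];M=R.from_quat([x,y,z,w]).as_matrix();print("tool y heading",np.degrees(np.arctan2(M[1,1],M[0,1])))
c,sn=np.cos(np.radians(16.4)),np.sin(np.radians(16.4))
print(proj(C,[[.374+c*a-sn*b,.2895+sn*a+c*b,.01] for a,b in[(.014,-.09),(.014,.09),(-.014,.09),(-.014,-.09)]]).round())
for d in cut_out("wrist","comb_center"):
    v,u=np.nonzero(d["region"]);P=np.array([onz(C,p,.008)[:2] for p in zip(u,v)])
    c,s_,a=cv2.minAreaRect(P.astype(np.float32));print("rect",np.round(c,4),np.round(s_,4),a)
```

```text
[0.37475449 0.28986739 0.10881682] [1.02865985e-04 5.98492244e-01 8.01128568e-01 2.01488551e-04]
tool y heading 16.47601944712322
[[328. 294.]
 [330. 105.]
 [297. 105.]
 [300. 294.]]
rect [0.3732 0.2936] [0.0285 0.1725] 16.863967895507812
rect [0.2078 0.2793] [0.0326 0.1813] 42.82441329956055
```

Emit:
move_arm(
  increments=[
    [0.7,0,0,-0.03,0],
    [0.7,0,0,-0.03,0],
    [0.7,0,0,-0.018,0],
    [0.7,0,0,-0.006,0],
    [0.7,0,0,-0.003,0],
    [0.7,0,0,0,0],
    [0.7,0,0,0,0],
  ],
)

```text
clock: 30.78
tcp_pos: [0.3751, 0.29, 0.0226]
eef_rot: [0.0, 0.6, 0.8, 0.001]
ft_force: [0.7, -0.1, -0.3]
gripper_width: 0.0669
grip_force: 0.0
```

Emit:
move_arm(
  increments=[
    [0.7,0,0,-0.002,0],
    [0.15,0,0,0,0],
    [0.15,0,0,0,0],
    [0.15,0,0,0,0],
    [0.15,0,0,0,0],
    [0.15,0,0,0,0],
    [0.15,0,0,0,0],
    [0.15,0,0,0,0],
    [0.15,0,0,0,0],
  ],
  newtons=30,
)

```text
clock: 31.53
tcp_pos: [0.3746, 0.2898, 0.0197]
eef_rot: [0.0, 0.6, 0.8, 0.0]
ft_force: [0.0, -0.0, 1.1]
gripper_width: 0.028
grip_force: 30.0
```

Emit:
move_arm(
  increments=[
    [0.15,0,0,0.005,0],
    [0.15,0,0,0.01,0],
    [0.15,0,0,0.015,0],
    [0.15,0,0,0.015,0],
    [0.15,0,0,0.005,0],
    [0.15,0,0,0,0],
  ],
)

```text
clock: 32.03
tcp_pos: [0.3752, 0.2901, 0.0712]
eef_rot: [0.001, 0.6, 0.8, 0.001]
ft_force: [0.1, 0.6, -1.4]
gripper_width: 0.0278
grip_force: 30.0
```

Emit:
move_arm(
  increments=[
    [0.15,0.006,-0.012,0,-0.03],
    [0.15,0.013,-0.025,0,-0.04],
    [0.15,0.015,-0.029,0,-0.04],
    [0.15,0.015,-0.029,0,-0.04],
    [0.15,0.015,-0.029,0,-0.04],
    [0.15,0.015,-0.029,0,-0.04],
    [0.15,0.015,-0.029,0,-0.04],
    [0.15,0.015,-0.029,0,-0.04],
    [0.15,0.0145,-0.025,0,-0.02],
    [0.15,0.01,-0.02,0,-0.007],
    [0.15,0,0,0,0],
    [0.15,0,0,0,0],
  ],
)

```text
clock: 33.03
tcp_pos: [0.508, 0.033, 0.069]
eef_rot: [-0.0, 0.727, 0.687, -0.0]
ft_force: [-0.2, -0.5, -1.4]
gripper_width: 0.0278
grip_force: 30.0
```

Emit:
move_arm(
  increments=[
    [0.15,0,0,-0.02,0],
    [0.15,0,0,-0.02,0],
    [0.15,0,0,-0.006,0],
    [0.15,0,0,-0.002,0],
    [0.15,0,0,0,0],
    [0.15,0,0,0,0],
  ],
)

```text
clock: 33.53
tcp_pos: [0.5083, 0.0342, 0.0222]
eef_rot: [0.0, 0.726, 0.688, 0.0]
ft_force: [0.3, 0.3, -1.1]
gripper_width: 0.0275
grip_force: 30.0
```

Emit:
move_arm(
  increments=[
    [0.15,0,0,-0.0015,0],
    [0.15,0,0,-0.001,0],
    [0.15,0,0,0,0],
    [0.5,0,0,0,0],
    [0.5,0,0,0,0],
    [0.5,0,0,0,0],
    [0.5,0,0,0.01,0],
    [0.5,0,0,0.03,0],
    [0.5,0,0,0.04,0],
    [0.5,0,0,0.04,0],
    [0.5,0,0,0.04,0],
    [0.5,0,0,0.02,0],
  ],
)

```text
clock: 34.53
tcp_pos: [0.5088, 0.0338, 0.2043]
eef_rot: [0.002, 0.726, 0.688, 0.002]
ft_force: [0.1, -0.2, -0.2]
gripper_width: 0.0477
grip_force: 0.0
```

Emit:
move_arm(
  increments=[
    [1,-0.01,0,0.01,0.124],
    [1,-0.01,0,0.01,0.124],
    [1,-0.01,0,0.01,0.124],
    [1,-0.01,0,0,0.124],
    [1,-0.01,0,0,0.124],
    [1,-0.01,0,0,0.124],
    [1,0,0,0,0.124],
    [1,0,0,0,0.124],
    [1,0,0,0,0.124],
    [1,0,0,0,0.124],
    [1,0,0,0,0.124],
    [1,0,0,0,0.124],
  ],
)

```text
clock: 35.53
tcp_pos: [0.4478, 0.0338, 0.2298]
eef_rot: [0.0, 0.065, 0.998, 0.0]
ft_force: [-0.8, -0.8, 0.4]
gripper_width: 0.0952
grip_force: 0.0
```

Emit:
move_arm(
  increments=[
    [1,0,0,0,0.09],
    [1,0,0,0,0],
    [1,0,0,0,0],
  ],
)

```text
clock: 35.78
tcp_pos: [0.448, 0.0338, 0.2297]
eef_rot: [0.0, 0.025, 1.0, 0.0]
ft_force: [-0.4, 0.2, -0.4]
gripper_width: 0.0949
grip_force: 0.0
```

```bash
cat > comb.py <<'E'
import sys
from h import *
C=cam("wrist");w=snapshot("wrist");s=state();print(s["tcp_pos"].round(4),s["clock"])
a,x,y,z=s["eef_rot"];M=R.from_quat([x,y,z,a]).as_matrix();print("tool y heading",np.degrees(np.arctan2(M[1,1],M[0,1])))
cv2.imwrite(f"pics/{sys.argv[1]}.png",w)
q=(.6425,.0274,-.0486);c,sn=np.cos(q[2]),np.sin(q[2])
for d in cut_out("wrist","comb_center"):
    v,u=np.nonzero(d["region"]);P=np.array([onz(C,p,.008)[:2] for p in zip(u,v)])-q[:2]
    P=P@np.array([[c,-sn],[sn,c]]);r=cv2.minAreaRect(P.astype(np.float32));print("tray frame",d["score"],np.round(r[0],4),np.round(r[1],4),r[2])
for p in[(-.085,-.125,.016),(-.085,.125,.016),(-.085,0,0)]:print(proj(C,[q[0]+c*p[0]-sn*p[1],q[1]+sn*p[0]+c*p[1],p[2]]).round())
E
python3 comb.py w6
```

```text
[0.448  0.0338 0.2295] 35.8333
tool y heading 87.1208994810347
tray frame 0.86 [-0.386   0.1777] [0.0451 0.0256] 89.95096588134766
tray frame 0.71 [-0.1343  0.0005] [0.1809 0.0295] 89.92393493652344
[[229. 257.]]
[[406. 257.]]
[[317. 252.]]
```

View pics/w6.png

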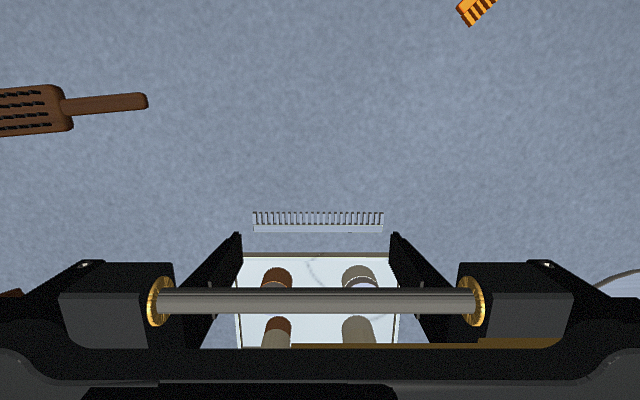

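The comb lies parallel to the tray, centred, teeth towards the robot, with about a 35 mm gap. I'll push it flush from the teeth side with both open fingertips.

Emit:
move_arm(
  increments=[
    [1,0,0.002,-0.04,0],
    [1,0,0.001,-0.04,0],
    [1,0,0,-0.04,0],
    [1,0,0,-0.04,0],
    [1,0,0,-0.03,0],
    [1,0,0,-0.014,0],
    [1,0,0,-0.004,0],
    [1,0,0,0,0],
    [1,0,0,0,0],
  ],
)

```text
clock: 36.63
tcp_pos: [0.4485, 0.0368, 0.0219]
eef_rot: [0.0, 0.024, 1.0, 0.0]
ft_force: [0.7, -0.1, 0.7]
gripper_width: 0.0955
grip_force: 0.0
```

Emit:
move_arm(
  increments=[
    [1,0.01,-0.0005,0,0],
    [1,0.01,-0.0005,0,0],
    [1,0.008,-0.0004,0,0],
    [1,0.006,-0.0003,0,0],
    [1,0.006,-0.0003,0,0],
    [1,0.006,-0.0003,0,0],
    [1,0.005,-0.0002,0,0],
    [1,0.005,-0.0002,0,0],
    [1,0.004,-0.0002,0,0],
    [1,0,0,0,0],
    [1,0,0,0,0],
  ],
)

```text
clock: 37.55
tcp_pos: [0.5083, 0.0339, 0.0211]
eef_rot: [0.0, 0.023, 1.0, 0.0]
ft_force: [-0.7, -0.5, 0.2]
gripper_width: 0.095
grip_force: 0.0
```

Emit:
move_arm(
  increments=[
    [1,0.003,-0.0001,0,0],
    [1,0.003,-0.0002,0,0],
    [1,0.002,-0.0001,0,0],
    [1,0,0,0,0],
    [1,0,0,0,0],
  ],
)

```text
clock: 37.97
tcp_pos: [0.5163, 0.0335, 0.0211]
eef_rot: [0.0, 0.023, 1.0, 0.0]
ft_force: [0.3, 1.0, -0.8]
gripper_width: 0.0953
grip_force: 0.0
```

Emit:
move_arm(
  increments=[
    [1,0.0015,-0.0001,0,0],
    [1,0,0,0,0],
    [1,0,0,0,0],
  ],
)

```text
clock: 38.22
tcp_pos: [0.5174, 0.0334, 0.0211]
eef_rot: [-0.0, 0.023, 1.0, 0.0]
ft_force: [-1.9, 0.3, -0.2]
gripper_width: 0.0951
grip_force: 0.9
```

```bash
python3 comb.py w7
```

```text
[0.5173 0.0335 0.0211] 38.2667
tool y heading 87.31627473505368
tray frame 0.76 [-0.1085  0.0002] [0.019 0.181] 0.5551374554634094
[[121. 312.]]
[[509. 313.]]
[[315. 298.]]
```

Emit:
move_arm(
  increments=[
    [1,0.001,0,0,0],
    [1,0,0,0,0],
    [1,0,0,0,0],
  ],
)

```text
clock: 38.57
tcp_pos: [0.5176, 0.0335, 0.021]
eef_rot: [-0.001, 0.024, 1.0, 0.0]
ft_force: [-5.9, 1.1, 3.4]
gripper_width: 0.0952
grip_force: 3.0
```

Emit:
move_arm(
  increments=[
    [1,0.001,0,0,0],
    [1,0,0,0,0],
    [1,0,0,0,0],
  ],
)

```text
clock: 38.82
tcp_pos: [0.5178, 0.0335, 0.021]
eef_rot: [-0.002, 0.024, 1.0, 0.0]
ft_force: [-9.2, 0.3, 4.6]
gripper_width: 0.095
grip_force: 4.5
```

The comb is pressed against the tray and the force is rising, so it's flush. I'll retreat and check.

Emit:
move_arm(
  increments=[
    [1,-0.003,0,0,0],
    [1,-0.006,0,0,0],
    [1,-0.01,0,0,0],
    [1,-0.02,0,0,0],
    [1,-0.02,0,0.02,0],
    [1,-0.01,0,0.04,0],
    [1,0,0,0.04,0],
    [1,0,0,0.04,0],
    [1,0,0,0.04,0],
    [1,0,0,0.04,0],
    [1,0,0,0,0],
    [1,0,0,0,0],
  ],
)

```text
clock: 39.82
tcp_pos: [0.4508, 0.0334, 0.2429]
eef_rot: [0.003, 0.023, 1.0, -0.0]
ft_force: [-1.1, -0.6, -0.4]
gripper_width: 0.0953
grip_force: 0.0
```

```bash
python3 comb.py w8
python3 - <<'E'
from h import *
w=snapshot("wrist");c=snapshot("scene");s=snapshot("side")
cv2.imwrite("pics/f.png",np.vstack([cv2.resize(w[190:300,200:440],(792,363),interpolation=2)[:300],np.hstack([cv2.resize(s[100:220,300:458],(396,300),interpolation=2),cv2.resize(c[190:310,200:358],(396,300),interpolation=2)])]))
E
```

```text
[0.4502 0.0334 0.2414] 39.8667
tool y heading 87.32510723087286
tray frame 0.8 [-0.0997  0.0008] [0.1835 0.0315] 89.60413360595703
tray frame 0.58 [-0.3952  0.1763] [0.028 0.038] 45.643985748291016
[[231. 250.]]
[[404. 250.]]
[[317. 245.]]
```

View pics/f.png

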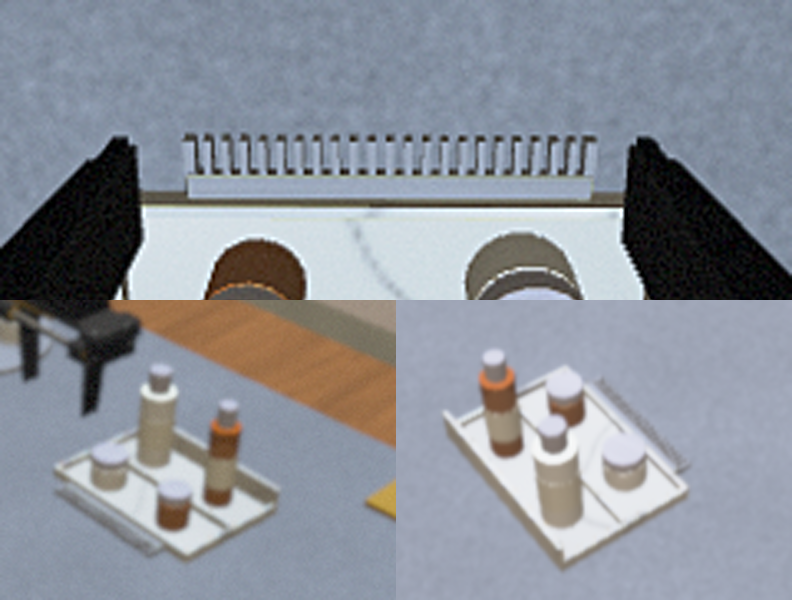

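All pieces are in place: the comb is flush (centre at tray x -0.0997 m, y 0.001 m), with its teeth away from the tray.

```bash
python3 -c "
from plant import *
print(sign_off())"
```

```text
the job is handed in; nothing more can be done
None
```

The job is handed in: the two tall bottles found stand in the tray's back row, then the two short jars in its front row, and last the steel comb flush along the front edge with its teeth pointing away; final pictures showed all five in place and nothing knocked over.

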